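Mirror the row of shim frames onto the other peg rail

TASK

The row of four steel shim frames on the loaded peg rail came off the entry end of a magnet and is wanted for the exit end, its mirror image: move the frames onto the empty peg rail in reverse order, one to a peg, so that the one at the left-hand end of the old row is at the right-hand end of the new row, and so on along it. Each frame must finish lying flat on the rail with its peg through its window; lower the ground frames into place, do not let them drop. Leave the depth gauge standing where it is.

Things in the scene. Friction and masses are not known exactly. Their poses are not given: they have to be found in the camera images.
- shim_square: Square shim frame, 60 x 60 mm outside, square window; steel, 12 mm thick, lying flat, with a 36 mm window through its middle that its peg stands in with much play. Origin: centre of the window, on the underside; z up; x and y along its sides. 0.22 kg nominal
- shim_long: Long shim frame, 60 mm (along its x) by 84 mm (along its y) outside, square window; steel, 12 mm thick, lying flat, with a 36 mm window through its middle that its peg stands in with much play. Origin: centre of the window, on the underside; z up; grip it across its 60 mm width, along x. 0.35 kg nominal
- shim_round: Round shim ring, 64 mm outside diameter, round window; steel, 12 mm thick, lying flat, with a 36 mm window through its middle that its peg stands in with much play. Origin: centre of the window, on the underside; z up; 0.21 kg nominal
- shim_tabbed: Square shim frame with a pull tab: 60 x 60 mm outside, square window, and a tab 22 mm wide that sticks out 14 mm at its +y side; steel, 12 mm thick, lying flat, with a 36 mm window through its middle that its peg stands in with much play. Origin: centre of the window, on the underside; z up; grip it across its 60 mm width, along x, beside the window. 0.25 kg nominal
- inpeg_square: Peg of the loaded rail on which the square shim starts: fixed, wood, 14 mm diameter, 34 mm tall. Origin: its foot, on the rail's top face, 26 mm above the bench; y runs along the loaded rail, x across it. The four pegs stand in a row 100 mm apart on a board like the empty rail's; which is where in the row varies
- inpeg_long: Peg of the loaded rail on which the long shim starts: fixed, wood, 14 mm diameter, 34 mm tall. Origin: its foot, on the rail's top face, 26 mm above the bench; y runs along the loaded rail, x across it. The four pegs stand in a row 100 mm apart on a board like the empty rail's; which is where in the row varies
- inpeg_round: Peg of the loaded rail on which the round shim starts: fixed, wood, 14 mm diameter, 34 mm tall. Origin: its foot, on the rail's top face, 26 mm above the bench; y runs along the loaded rail, x across it. The four pegs stand in a row 100 mm apart on a board like the empty rail's; which is where in the row varies
- inpeg_tabbed: Peg of the loaded rail on which the tabbed shim starts: fixed, wood, 14 mm diameter, 34 mm tall. Origin: its foot, on the rail's top face, 26 mm above the bench; y runs along the loaded rail, x across it. The four pegs stand in a row 100 mm apart on a board like the empty rail's; which is where in the row varies
- rail_out: Empty peg rail: fixed board, 46 mm wide (x), 380 long (y), 26 thick, with four pegs 14 mm in diameter on its centre line at y = -150, -50, 50, 150 mm, rising 34 mm above its top. Origin: centre of its underside, on the bench. Nearly parallel to the loaded rail, some 200 mm off, +y ends the same way. Frames overhang it 7 mm each side: fingers fit beside it. A 12 mm high puck lies between the rails
- gauge: Chrome-plated dial depth gauge standing upright on its foot (30 x 90 mm foot, 117 mm tall, dial 56 mm), on the bench beyond one end of the rails; loose, 0.4 kg. Origin: centre of the underside of its foot. Not to be disturbed
Mind the look-alikes: they are no part of the job. What is shaped like the shim_round but green, orange or yellow is not meant.

How it is judged (in metres and radians):
At the end, for the whole second after the job is handed in: Every frame lies flat (0.08 rad; underside within 4 mm of the rail's top), released and at rest on the formerly empty rail, a peg through its window (centre within 16 mm of the peg along and across the rail); the n-th from one end of the old row is n-th from the other end of the new (((y of each of inpeg_long, inpeg_round, inpeg_tabbed in the frame of inpeg_square below 0 m and y of shim_square in the frame of rail_out between -0.166 and -0.134 m) or (y of inpeg_long in the frame of inpeg_square above 0 m and y of each of inpeg_round, inpeg_tabbed in the frame of inpeg_square below 0 m and y of shim_square in the frame of rail_out between -0.066 and -0.034 m) or (y of each of inpeg_long, inpeg_tabbed in the frame of inpeg_square below 0 m and y of inpeg_round in the frame of inpeg_square above 0 m and y of shim_square in the frame of rail_out between -0.066 and -0.034 m) or (y of each of inpeg_long, inpeg_round in the frame of inpeg_square below 0 m and y of inpeg_tabbed in the frame of inpeg_square above 0 m and y of shim_square in the frame of rail_out between -0.066 and -0.034 m) or (y of each of inpeg_long, inpeg_round in the frame of inpeg_square above 0 m and y of inpeg_tabbed in the frame of inpeg_square below 0 m and y of shim_square in the frame of rail_out between 0.034 and 0.066 m) or (y of each of inpeg_long, inpeg_tabbed in the frame of inpeg_square above 0 m and y of inpeg_round in the frame of inpeg_square below 0 m and y of shim_square in the frame of rail_out between 0.034 and 0.066 m) or (y of inpeg_long in the frame of inpeg_square below 0 m and y of each of inpeg_round, inpeg_tabbed in the frame of inpeg_square above 0 m and y of shim_square in the frame of rail_out between 0.034 and 0.066 m) or (y of each of inpeg_long, inpeg_round, inpeg_tabbed in the frame of inpeg_square above 0 m and y of shim_square in the frame of rail_out between 0.134 and 0.166 m)) and x of shim_square in the frame of rail_out between -0.016 and 0.016 m and z of shim_square in the frame of rail_out between 0.022 and 0.03 m and angle between each of shim_square, shim_long, shim_round, shim_tabbed's own z axis and vertical below 0.08 rad and linear speed of each of shim_square, shim_long, shim_round, shim_tabbed below 0.02 m/s and angular speed of each of shim_square, shim_long, shim_round, shim_tabbed below 0.2 rad/s and ((y of each of inpeg_square, inpeg_round, inpeg_tabbed in the frame of inpeg_long below 0 m and y of shim_long in the frame of rail_out between -0.166 and -0.134 m) or (y of inpeg_square in the frame of inpeg_long above 0 m and y of each of inpeg_round, inpeg_tabbed in the frame of inpeg_long below 0 m and y of shim_long in the frame of rail_out between -0.066 and -0.034 m) or (y of each of inpeg_square, inpeg_tabbed in the frame of inpeg_long below 0 m and y of inpeg_round in the frame of inpeg_long above 0 m and y of shim_long in the frame of rail_out between -0.066 and -0.034 m) or (y of each of inpeg_square, inpeg_round in the frame of inpeg_long below 0 m and y of inpeg_tabbed in the frame of inpeg_long above 0 m and y of shim_long in the frame of rail_out between -0.066 and -0.034 m) or (y of each of inpeg_square, inpeg_round in the frame of inpeg_long above 0 m and y of inpeg_tabbed in the frame of inpeg_long below 0 m and y of shim_long in the frame of rail_out between 0.034 and 0.066 m) or (y of each of inpeg_square, inpeg_tabbed in the frame of inpeg_long above 0 m and y of inpeg_round in the frame of inpeg_long below 0 m and y of shim_long in the frame of rail_out between 0.034 and 0.066 m) or (y of inpeg_square in the frame of inpeg_long below 0 m and y of each of inpeg_round, inpeg_tabbed in the frame of inpeg_long above 0 m and y of shim_long in the frame of rail_out between 0.034 and 0.066 m) or (y of each of inpeg_square, inpeg_round, inpeg_tabbed in the frame of inpeg_long above 0 m and y of shim_long in the frame of rail_out between 0.134 and 0.166 m)) and x of shim_long in the frame of rail_out between -0.016 and 0.016 m and z of shim_long in the frame of rail_out between 0.022 and 0.03 m and ((y of each of inpeg_square, inpeg_long, inpeg_tabbed in the frame of inpeg_round below 0 m and y of shim_round in the frame of rail_out between -0.166 and -0.134 m) or (y of inpeg_square in the frame of inpeg_round above 0 m and y of each of inpeg_long, inpeg_tabbed in the frame of inpeg_round below 0 m and y of shim_round in the frame of rail_out between -0.066 and -0.034 m) or (y of each of inpeg_square, inpeg_tabbed in the frame of inpeg_round below 0 m and y of inpeg_long in the frame of inpeg_round above 0 m and y of shim_round in the frame of rail_out between -0.066 and -0.034 m) or (y of each of inpeg_square, inpeg_long in the frame of inpeg_round below 0 m and y of inpeg_tabbed in the frame of inpeg_round above 0 m and y of shim_round in the frame of rail_out between -0.066 and -0.034 m) or (y of each of inpeg_square, inpeg_long in the frame of inpeg_round above 0 m and y of inpeg_tabbed in the frame of inpeg_round below 0 m and y of shim_round in the frame of rail_out between 0.034 and 0.066 m) or (y of each of inpeg_square, inpeg_tabbed in the frame of inpeg_round above 0 m and y of inpeg_long in the frame of inpeg_round below 0 m and y of shim_round in the frame of rail_out between 0.034 and 0.066 m) or (y of inpeg_square in the frame of inpeg_round below 0 m and y of each of inpeg_long, inpeg_tabbed in the frame of inpeg_round above 0 m and y of shim_round in the frame of rail_out between 0.034 and 0.066 m) or (y of each of inpeg_square, inpeg_long, inpeg_tabbed in the frame of inpeg_round above 0 m and y of shim_round in the frame of rail_out between 0.134 and 0.166 m)) and x of shim_round in the frame of rail_out between -0.016 and 0.016 m and z of shim_round in the frame of rail_out between 0.022 and 0.03 m and ((y of each of inpeg_square, inpeg_long, inpeg_round in the frame of inpeg_tabbed below 0 m and y of shim_tabbed in the frame of rail_out between -0.166 and -0.134 m) or (y of inpeg_square in the frame of inpeg_tabbed above 0 m and y of each of inpeg_long, inpeg_round in the frame of inpeg_tabbed below 0 m and y of shim_tabbed in the frame of rail_out between -0.066 and -0.034 m) or (y of each of inpeg_square, inpeg_round in the frame of inpeg_tabbed below 0 m and y of inpeg_long in the frame of inpeg_tabbed above 0 m and y of shim_tabbed in the frame of rail_out between -0.066 and -0.034 m) or (y of each of inpeg_square, inpeg_long in the frame of inpeg_tabbed below 0 m and y of inpeg_round in the frame of inpeg_tabbed above 0 m and y of shim_tabbed in the frame of rail_out between -0.066 and -0.034 m) or (y of each of inpeg_square, inpeg_long in the frame of inpeg_tabbed above 0 m and y of inpeg_round in the frame of inpeg_tabbed below 0 m and y of shim_tabbed in the frame of rail_out between 0.034 and 0.066 m) or (y of each of inpeg_square, inpeg_round in the frame of inpeg_tabbed above 0 m and y of inpeg_long in the frame of inpeg_tabbed below 0 m and y of shim_tabbed in the frame of rail_out between 0.034 and 0.066 m) or (y of inpeg_square in the frame of inpeg_tabbed below 0 m and y of each of inpeg_long, inpeg_round in the frame of inpeg_tabbed above 0 m and y of shim_tabbed in the frame of rail_out between 0.034 and 0.066 m) or (y of each of inpeg_square, inpeg_long, inpeg_round in the frame of inpeg_tabbed above 0 m and y of shim_tabbed in the frame of rail_out between 0.134 and 0.166 m)) and x of shim_tabbed in the frame of rail_out between -0.016 and 0.016 m and z of shim_tabbed in the frame of rail_out between 0.022 and 0.03 m); the robot touches nothing.
It fails at once if the depth gauge is pushed more than 15 mm or tipped (distance of gauge from where it was at the start of the episode above 0.015 m or angle between gauge's own z axis and vertical above 0.2 rad).
It fails at once if a frame is let drop (it falls free of the fingers at over 0.8 m/s, a fall of more than 30 mm) ((contact force between shim_square and the fingers below 0.05 N and linear speed of shim_square above 0.8 m/s) or (contact force between shim_long and the fingers below 0.05 N and linear speed of shim_long above 0.8 m/s) or (contact force between shim_round and the fingers below 0.05 N and linear speed of shim_round above 0.8 m/s) or (contact force between shim_tabbed and the fingers below 0.05 N and linear speed of shim_tabbed above 0.8 m/s)).
It also fails if it takes over 96 s, if anything falls off the work surface, if the arm or the gripper's body presses on something with over 40 N, if the wrist force passes 120 N, or if a joint passes its speed limit or range.

ROBOT

A 7-joint arm with a two-finger parallel gripper is mounted at the origin on the work surface. World frame = base frame: x ahead of the robot, y to its left, z up, the work surface at z = 0. Lengths are in m, angles in degrees, forces in N, time in s.
With the tool pointing down it reaches from about 0.425 to 0.875 m from the base axis. Payload 4.7 kg.
Tool frame: the origin (TCP) lies at the very end of the fingers, on their centre line; the grasp point (between the pads) lies 19 mm behind it (env.grasp_offset is the distance from the TCP to the grasp point, in m); z points along the fingers, y is the line along which they close (so a half turn about z gives the same grasp; the last joint's range is limited). The gripper opens to 87 mm and grips with 3 to 60 N. Pads are 19 mm wide; open, the fingers measure 117 mm over their backs; the gripper's body (75 mm by 190 mm) begins 51 mm behind the grasp point.
Start: joints at [-75.166, 18.392, -4.016, 83.108, 1.295, 78.541, -3.26], TCP at [0.158, 0.631, 0.223] pointing down, gripper open.
Joint ranges: [-163.93, 163.93], [-17.29, 119.83], [-79.2, 71.16], [3.27, 140.29], [-89.18, 269.18], [5.43, 117.66], [-154.24, 154.24]. Speed limits (degrees/s): [147.25, 147.25, 180, 180, 180, 180, 180].

INTERFACE

Orientations are given as [roll, pitch, yaw] about the fixed x, y, z axes, in that order (R = Rz(yaw) Ry(pitch) Rx(roll)).
In Python, from cell import env gives the robot as it stands. The module is installed in compiled form; this text tells all that it offers.
- The arm moves only by the tool drive_tool, never from a script. Its argument "moves" is one flat list of numbers, 5 for each row, row after row: the shift along the tool's x, y, z in units of 40 mm (1.0 is 40 mm), then the turn about the tool's z in units of 10 degrees (1.0 is 10 degrees), then the finger opening in mm, from 0 to 87. A call has 1 to 5 rows; each row is the pose to reach, as a shift and turn from the pose commanded when the call began, along the tool's axes at that moment; what a row does not reach only later rows make up. A row lasts 1/8 s, in which the tool goes at most 62.5 mm and 10.7 degrees, less where a joint would pass 70% of its speed; a pose out of reach is approached as far as the arm can. A call with a gripper value outside its range is refused whole. The fingers move at their own pace and stop on an object; "squeeze" is the grip in N (left out, the last holds). Time passes only in rows, so rows that repeat a pose let the fingers close. It gives the time, the measured TCP pose, the force, the opening and the grip force at its end, in the units of the state.
- env.get_obs(): the state, without advancing time (a new reading comes with each control period).
- env.read_camera(name): name is "scene" or "top" or "wrist"; returns (picture, depth): 480x640x3 uint8, red, green, blue; 480x640 float32, m along the optical axis (not along the pixel's ray), 0 where there is no reading.
- env.camera_model(name): a dict with "K" (3x3 intrinsics, pixels), "k1" (the pictures are not rectified: a ray, as slopes to the right and down, at radius r is drawn at 1 + k1 r^2 times it, then the intrinsics apply), "rvec" (rotation vector, rad) and "tvec" (3), from world to camera coordinates, as OpenCV has them; the wrist camera has in their place "tool_from_camera" (4x4, takes a point from camera to tool coordinates, whose origin is the TCP and whose axes are the flange's). Camera axes: x right, y down, z forward; pixel columns grow to the right and rows downward; lengths in m; the calibration is good to about 2 mm. A picture is of the moment at which its call begins: read the wrist's pose just before it. camera_model takes no time and is no camera call.
- env.sign_off(): hands the job in; it is judged then, once.
The state is a dict: "time_s": time; "qpos": joint angles; "joint_velocities": joint speeds; "effort": joint torques, N m; "tool_pos": TCP position; "tool_rot": TCP orientation; "force": force on the tool from outside, world axes, zero at the start; "wrist_torque": the same for the moment, N m; "grip_width": finger opening in m; "grasp_force": force on a finger pad.
Only numpy, scipy, OpenCV 4.12 (cv2) and the standard library are available. Lean on these libraries where they do the work, as an engineer would, in place of code of your own. Each camera call takes 0.05 s, during which the arm holds its last target. There are 200 camera calls.

## Working session

There is one attempt and no reset: what is moved stays moved. The work goes in short steps, Python scripts to look and compute and a tool call to move; the robot and the scene stay as the last step left them, time stands still between calls to the robot, and variables do not carry over. Pictures are saved under pics/ and viewed, at most 14 in all, crops included, and the job is handed in when it is done.

Besides the shell and the picture viewer there is one more tool, called after "Request:" in YAML: its name, and indented under it one key for each argument. drive_tool: Moves the arm, as the interface text tells. Its arguments: {"type":"object","properties":{"moves":{"type":"array","items":{"type":"number"}},"squeeze":{"type":"number"}},"required":["moves"]}

```bash
mkdir -p pics; python3 - <<'E'
from cell import env
import cv2,numpy as np
o=env.get_obs();print(o)
for n in("top","scene"):
    p,d=env.read_camera(n);cv2.imwrite(f"pics/{n}0.png",p[:,:,::-1]);np.savez(f"pics/{n}0.npz",p=p,d=d)
    print(n,env.camera_model(n))
print(env.camera_model("wrist"))
E
```

```text
{'time_s': 0.0, 'qpos': array([-75.1686705 ,  18.43951009,  -4.01441504,  83.17511693,
         1.29433889,  78.53996864,  -3.26139876]), 'joint_velocities': array([-0.1005165 ,  0.0164369 , -0.01358303,  0.02323851,  0.07454677,
        0.01892962,  0.04190971]), 'effort': array([ 9.40678115e-05, -4.91308486e+01, -4.03863313e-01, -3.12518513e+01,
       -6.39512180e-02,  4.43314039e-02,  1.90667220e-04]), 'tool_pos': array([0.15743103, 0.63007865, 0.22145436]), 'tool_rot': array([-1.79890605e+02,  5.43076713e-03,  1.65975840e+02]), 'force': array([-1.00233856, -0.24309781, -0.23543804]), 'wrist_torque': array([-0.02733029, -0.02542851, -0.00546915]), 'grasp_force': 0.0, 'grip_width': 0.08689821755508269}
top {'K': array([[583.1242985 ,   0.        , 325.09616165],
       [  0.        , 583.1242985 , 240.02098033],
       [  0.        ,   0.        ,   1.        ]]), 'k1': -0.1954205384778782, 'rvec': array([ 2.17197015, -2.11103588,  0.22581481]), 'tvec': array([-0.026289  ,  0.59777009,  1.02910804])}
scene {'K': array([[525.36691109,   0.        , 320.1663851 ],
       [  0.        , 525.36691109, 240.46796443],
       [  0.        ,   0.        ,   1.        ]]), 'k1': -0.024436553716146427, 'rvec': array([ 0.92492569,  2.4721233 , -1.09107834]), 'tvec': array([ 0.44113299, -0.24203666,  1.24559982])}
{'K': array([[401.63474532,   0.        , 321.30290012],
       [  0.        , 401.63474532, 235.17201256],
       [  0.        ,   0.        ,   1.        ]]), 'k1': 0.012597535247848837, 'tool_from_camera': array([[ 1.07159930e-03, -9.67097368e-01, -2.54404271e-01,
         6.92875031e-02],
       [ 9.99999425e-01,  1.02594569e-03,  3.12138260e-04,
        -3.02958379e-04],
       [-4.08631245e-05, -2.54404459e-01,  9.67097911e-01,
        -1.62110879e-01],
       [ 0.00000000e+00,  0.00000000e+00,  0.00000000e+00,
         1.00000000e+00]])}
```

View pics/top0.png

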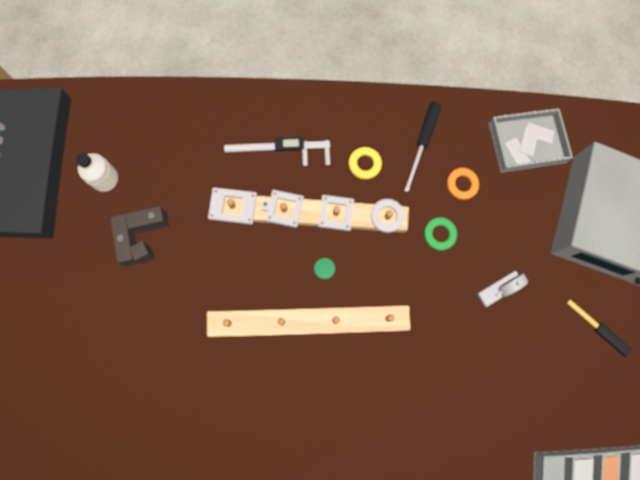

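View pics/scene0.png

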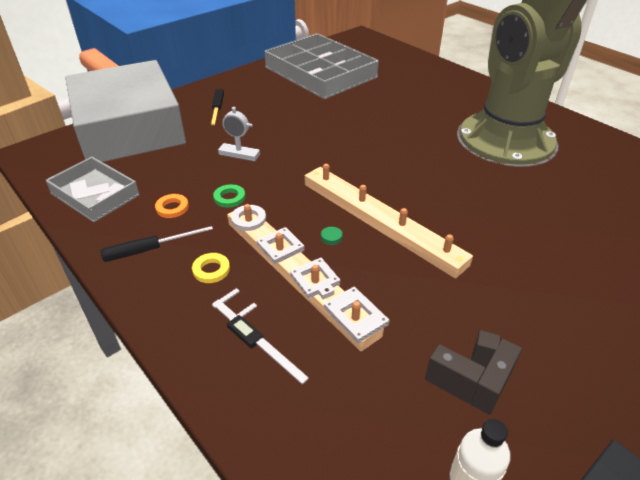

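Top view, from the left: long frame (232,205), tabbed frame (285,208) with its tab pointing left, square frame (337,212) and round steel ring (387,215). The empty rail's pegs are at (227,323), (281,322), (336,320) and (390,318). The gauge is at (500,290). Look-alikes for the round shim are the yellow (365,163), orange (463,183) and green (441,234) rings and the green puck (325,268). I choose the grey ring on the peg at (387,215).

```bash
cat > h.py <<'E'
from cell import env
import cv2,numpy as np
def pose(n,m,obs=None):
    if n!="wrist":
        R=cv2.Rodrigues(m["rvec"])[0];return R.T,-R.T@m["tvec"]
    from scipy.spatial.transform import Rotation as Ro
    T=np.eye(4);T[:3,:3]=Ro.from_euler("xyz",obs["tool_rot"],degrees=True).as_matrix();T[:3,3]=obs["tool_pos"]
    T=T@m["tool_from_camera"];return T[:3,:3],T[:3,3]
def toplane(n,px,z,obs=None):
    m=env.camera_model(n);R,c=pose(n,m,obs)
    u=cv2.undistortPoints(np.array(px,float).reshape(-1,1,2),m["K"],np.array([m["k1"],0,0,0.]))[:,0]
    r=np.c_[u,np.ones(len(u))]@R.T
    return c+r*((z-c[2])/r[:,2])[:,None]
def pegmask(p):
    h=cv2.cvtColor(p,cv2.COLOR_RGB2HSV).astype(int)
    return h
def blobs(mask,amin):
    cs,_=cv2.findContours(mask.astype(np.uint8)*255,cv2.RETR_EXTERNAL,cv2.CHAIN_APPROX_NONE)
    return [c for c in cs if cv2.contourArea(c)>amin]
E
cat > m.py <<'E'
from h import *
z=np.load("pics/top0.npz");p=z["p"]
h=cv2.cvtColor(p,cv2.COLOR_RGB2HSV).astype(int)
for y,x in((323,227),(212,337),(320,250),(205,216),(216,376)):print((x,y),p[y,x],h[y,x])
roi=np.zeros(p.shape[:2],bool);roi[180:240,200:412]=1
grey=roi&(h[...,1]<50)&(h[...,2]>110)
for c in blobs(cv2.morphologyEx(grey.astype(np.uint8),cv2.MORPH_OPEN,np.ones((2,2))),200):
    w=toplane("top",c[:,0],.038)[:,:2].astype(np.float32)
    r=cv2.minAreaRect(w*1000);M=cv2.moments(c);q=toplane("top",[[M['m10']/M['m00'],M['m01']/M['m00']]],.038)[0]
    print("frame",c[:,0].mean(0),np.round(r[0],1),np.round(r[1],1),round(r[2],1),"cent",q.round(4))
roi[300:345,200:412]=1
wood=np.zeros_like(roi);wood[300:345,200:415]=1;wood&=(h[...,2]>150)
for c in blobs(wood,1000):
    w=toplane("top",c[:,0],.026)[:,:2].astype(np.float32);r=cv2.minAreaRect(w*1000);print("rail",np.round(r[0],1),np.round(r[1],1),r[2])
peg=roi&(h[...,1]>115)&(h[...,2]>100)&(h[...,2]<235)&(h[...,0]<17)
for c in blobs(peg,12):
    M=cv2.moments(c);q=[M['m10']/M['m00'],M['m01']/M['m00']]
    print("peg",np.round(q,1),cv2.contourArea(c),toplane("top",[q],.055)[0].round(4))
g=toplane("top",[[482,300],[525,280]],.05);print(g)
E
python3 m.py
python3 - <<'E'
import cv2
p=cv2.imread('pics/top0.png')[175:345,195:425];cv2.imwrite('pics/c.png',cv2.resize(p,None,fx=3.4,fy=3.4,interpolation=cv2.INTER_CUBIC))
E
```

```text
(227, 323) [226 169 116] [ 14 124 226]
(337, 212) [196 138  94] [ 13 133 196]
(250, 320) [255 225 179] [ 18  76 255]
(216, 205) [233 225 221] [ 10  13 233]
(376, 216) [234 226 222] [ 10  13 234]
frame [388.05319149 215.79787234] [ 651.7 -128.9] [66.7 61.8] 0.6 cent [ 0.6514 -0.1289  0.038 ]
frame [336.88709677 213.44354839] [653.7 -30.9] [63.6 65.2] 84.6 cent [ 0.6534 -0.0307  0.038 ]
frame [283.29545455 208.6969697 ] [659.9  74.1] [75.1 65. ] 80.1 cent [0.659  0.0702 0.038 ]
frame [233.04697987 206.36912752] [661.  168.1] [87.1 64.8] 84.6 cent [0.6607 0.1678 0.038 ]
rail [449.   17.5] [ 50.  382.9] 3.4312546253204346
peg [307.3 320.8] 5733.5 [0.4481 0.0192 0.055 ]
peg [364.8 230.2] 28.5 [ 0.6191 -0.0829  0.055 ]
peg [307.7 226.1] 22.0 [0.6234 0.0239 0.055 ]
peg [261.3 222.8] 14.5 [0.627  0.1106 0.055 ]
peg [388.2 214.5] 28.0 [ 0.6506 -0.1268  0.055 ]
peg [335.9 210.8] 23.0 [ 0.6544 -0.0281  0.055 ]
peg [283.3 207.4] 25.5 [0.6578 0.0706 0.055 ]
peg [405.5 222.7] 35.5 [ 0.636  -0.1597  0.055 ]
peg [231.  203.4] 30.5 [0.6623 0.1692 0.055 ]
[[ 0.49384989 -0.30701574  0.05      ]
 [ 0.53342618 -0.39341836  0.05      ]]
```

View pics/c.png

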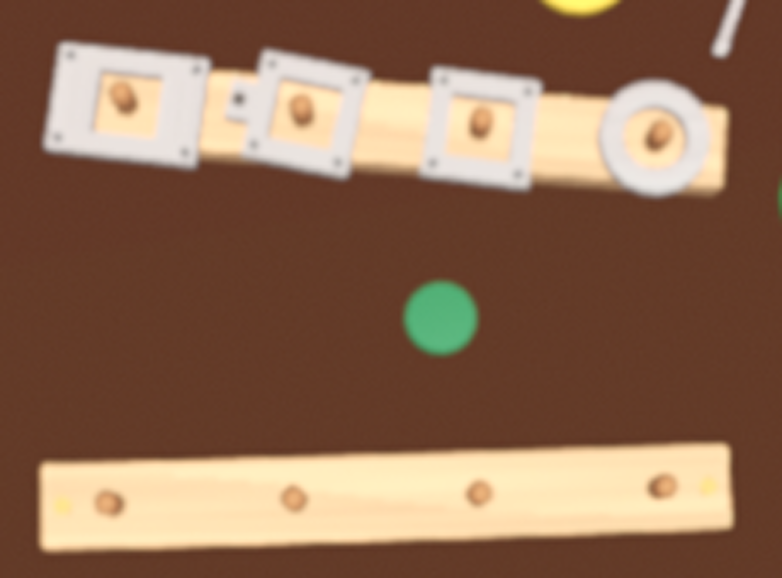

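The close crop confirms the choice: the grey ring is on the right-hand peg, and the row from the left is long, tabbed (tab to the left), square, round. Next I'll pin down the target pegs and write the move calculator.

```bash
cat > go.py <<'E'
import sys
from h import *
from scipy.spatial.transform import Rotation as Ro
o=env.get_obs();x,y,z,yaw=map(float,sys.argv[1:5])
R=Ro.from_euler("xyz",o["tool_rot"],degrees=True).as_matrix()
d=R.T@(np.array([x,y,z])-o["tool_pos"])/.04
t=-((yaw-o["tool_rot"][2]+180)%360-180)/10
print("units",d.round(2),"turn",round(t,2),"| at",o["tool_pos"].round(4),o["tool_rot"].round(1))
E
python3 - <<'E'
from h import *
p=np.load("pics/top0.npz")["p"];h=cv2.cvtColor(p,cv2.COLOR_RGB2HSV).astype(int)
m=np.zeros(p.shape[:2],bool);m[308:334,212:402]=1;m&=(h[...,1]>95)&(h[...,2]<248)
q=[]
for c in blobs(m,8):
    M=cv2.moments(c);u=[M['m10']/M['m00'],M['m01']/M['m00']];a=toplane("top",[u],.05)[0];q.append(a);print(np.round(u,1),cv2.contourArea(c),a.round(4))
q=np.array(q);q=q[np.argsort(q[:,1])];print(np.diff(q[:,:2],axis=0).round(4))
f=np.polyfit(q[:,1],q[:,0],1);print("yaw",-np.degrees(np.arctan(f[0])),q.mean(0))
E
python3 go.py .654 -.031 .15 84.6
```

```text
[376.6 332.1] 91.5 [ 0.4308 -0.1079  0.05  ]
[226.9 322.6] 43.5 [0.4402 0.166  0.05  ]
[281.  321.4] 33.5 [0.4458 0.0672 0.05  ]
[335.4 319.7] 34.5 [ 0.4518 -0.032   0.05  ]
[389.3 317.7] 40.5 [ 0.4577 -0.1311  0.05  ]
[245.5 309. ] 148.5 [0.4663 0.1329 0.05  ]
[[-0.0269  0.0232]
 [ 0.021   0.0759]
 [-0.0059  0.0992]
 [ 0.0204  0.0657]
 [-0.026   0.0331]]
yaw -1.0140300805520357 [0.44876077 0.01584384 0.05      ]
units [-16.05 -13.02   1.81] turn 8.14 | at [0.1574 0.6301 0.2216] [-179.9    0.   166. ]
```

Request:
drive_tool:
  moves: [-3.2,-2.6,0,1,87,-6.4,-5.2,0,2,87,-8,-6.5,0,3,87,-9.6,-7.8,0,4,87,-11.2,-9.1,0,5,87]
  squeeze: 35

```text
time_s: 0.72
tool_pos: [0.346, 0.3787, 0.2223]
tool_rot: [-180.0, -0.0, 115.6]
force: [1.1, 0.6, 0.5]
grip_width: 0.0869
grasp_force: 0.0
```

```bash
python3 go.py .654 -.031 .15 84.6
```

```text
units [-12.57   2.51   1.81] turn 3.1 | at [0.346  0.3787 0.2223] [-180.    -0.   115.6]
```

Request:
drive_tool:
  moves: [-1.5,0.3,0,1,87,-3,0.6,0.3,2,87,-4.5,0.9,0.6,3.1,87,-6,1.2,0.9,3.1,87,-7.5,1.5,1.2,3.1,87]

```text
time_s: 1.35
tool_pos: [0.5312, 0.1357, 0.1741]
tool_rot: [180.0, -0.0, 85.0]
force: [0.8, 0.7, 0.1]
grip_width: 0.0869
grasp_force: 0.0
```

```bash
python3 go.py .654 -.031 .15 84.6
```

```text
units [-3.88  3.42  0.6 ] turn 0.04 | at [0.5312 0.1357 0.1741] [180.  -0.  85.]
```

Request:
drive_tool:
  moves: [-1,0.9,0.2,0,87,-2,1.8,0.4,0,87,-3,2.7,0.6,0,87,-3.88,3.42,0.6,0,87,-3.88,3.42,0.6,0,87]

```text
time_s: 1.98
tool_pos: [0.6536, -0.0349, 0.1497]
tool_rot: [-180.0, 0.2, 84.6]
force: [-0.3, 0.2, 0.7]
grip_width: 0.087
grasp_force: 0.0
```

```bash
cat > w.py <<'E'
import sys
from h import *
o=env.get_obs();p,d=env.read_camera("wrist");cv2.imwrite(f"pics/{sys.argv[1]}.png",p[:,:,::-1])
print(o["tool_pos"].round(4),o["tool_rot"].round(2))
h=cv2.cvtColor(p,cv2.COLOR_RGB2HSV).astype(int);g=((h[...,1]<50)&(h[...,2]>110)).astype(np.uint8)
for c in blobs(cv2.morphologyEx(g,cv2.MORPH_OPEN,np.ones((3,3))),1500):
    w=toplane("wrist",c[:,0],.038,o)[:,:2].astype(np.float32)*1000;r=cv2.minAreaRect(w)
    print("frame px",c[:,0].mean(0).round(),c[:,0].min(0),c[:,0].max(0),"ctr",np.round(r[0],1),np.round(r[1],1),round(r[2],1))
E
python3 w.py w1
```

```text
[ 0.6536 -0.0349  0.1497] [-179.98    0.22   84.58]
frame px [322. 335.] [ 88 321] [554 379] ctr [ 644.7 -129. ] [ 49.6 350.1] 84.7
frame px [323. 219.] [279 177] [367 262] ctr [655.5 -28. ] [60.8 60.7] 84.7
frame px [495. 140.] [454 103] [527 181] ctr [771.1  14.9] [45.8 48.4] 4.3
frame px [317.  60.] [267   0] [368 123] ctr [661.2  74.8] [70.9 60.5] 80.0
```

View pics/w1.png

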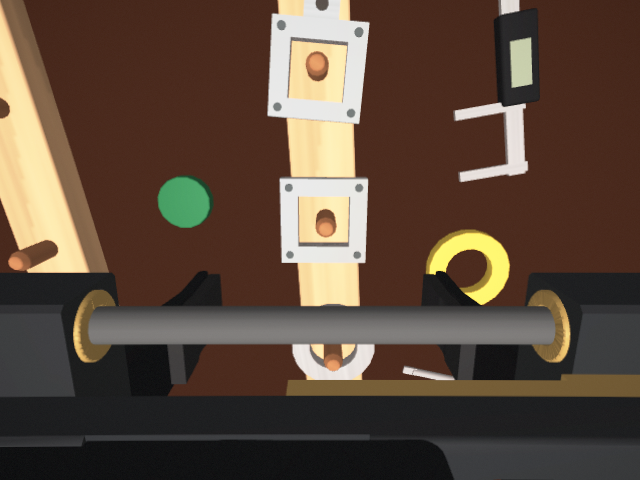

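Wrist view: square frame at (322,219), tabbed at (318,66), puck at (185,202), yellow ring at (468,268). The square measures 60.8 mm at (0.6555, -0.028), which fits. Descending to grip it.

Request:
drive_tool:
  moves: [0.17,0.05,1.1,0,87,0.17,0.05,2.2,0,87,0.17,0.05,3,0,87,0.17,0.05,3.35,0,87,0.17,0.05,3.35,0,87]

```text
time_s: 2.65
tool_pos: [0.6551, -0.0216, 0.0161]
tool_rot: [-179.9, -0.0, 85.0]
force: [0.8, -1.2, 0.1]
grip_width: 0.0871
grasp_force: 0.0
```

Request:
drive_tool:
  moves: [0,0,0,0,50,0,0,0,0,50,0,0,0,0,50,0,0,0,0,50,0,0,0,0,50]

```text
time_s: 3.28
tool_pos: [0.6562, -0.0227, 0.0173]
tool_rot: [179.9, -0.0, 85.0]
force: [-0.4, 0.8, 4.0]
grip_width: 0.0597
grasp_force: 35.0
```

Request:
drive_tool:
  moves: [0,0,-0.3,0,50,0,0,-0.8,0,50,0,0,-1.4,0,50,0,0,-2,0,50,0,0,-2,0,50]

```text
time_s: 3.9
tool_pos: [0.6577, -0.023, 0.0998]
tool_rot: [179.7, -0.1, 85.0]
force: [-0.1, -0.5, -2.4]
grip_width: 0.0599
grasp_force: 35.0
```

```bash
python3 go.py .448 .0755 .097 93.4
```

```text
units [ 1.99 -5.44  0.04] turn -0.84 | at [ 0.6577 -0.023   0.0998] [ 1.797e+02 -1.000e-01  8.500e+01]
```

Request:
drive_tool:
  moves: [0.3,-0.8,0,-0.2,50,0.8,-2.1,0,-0.4,50,1.3,-3.4,0,-0.6,50,1.7,-4.7,0,-0.84,50,1.99,-5.44,0,-0.84,50]

```text
time_s: 4.53
tool_pos: [0.4425, 0.0765, 0.0955]
tool_rot: [-179.9, -0.0, 93.5]
force: [1.1, 0.8, -2.3]
grip_width: 0.0601
grasp_force: 35.0
```

```bash
cat > t.py <<'E'
from h import *
import sys
o=env.get_obs();print(o["tool_pos"].round(4),o["tool_rot"].round(1),o["grip_width"].round(4))
p,d=env.read_camera("wrist");cv2.imwrite(f"pics/{sys.argv[1]}.png",p[:,:,::-1]);np.savez("pics/last.npz",p=p)
E
python3 t.py w2
```

```text
Traceback (most recent call last):
  File "t.py", line 3, in <module>
    o=env.get_obs();print(o["tool_pos"].round(4),o["tool_rot"].round(1),o["grip_width"].round(4))
                                                                        ^^^^^^^^^^^^^^^^^^^^^
AttributeError: 'float' object has no attribute 'round'
```

Request:
drive_tool:
  moves: [0,0,0,0,50,0,0,0,0,50]

```text
time_s: 4.78
tool_pos: [0.4465, 0.0752, 0.0966]
tool_rot: [179.9, 0.0, 93.4]
force: [0.8, -0.3, -2.4]
grip_width: 0.0595
grasp_force: 35.0
```

```bash
sed -i 's/,o\["grip_width"\].round(4)//' t.py; python3 t.py w2
```

```text
[0.4465 0.0752 0.0966] [179.9   0.   93.4]
```

View pics/w2.png

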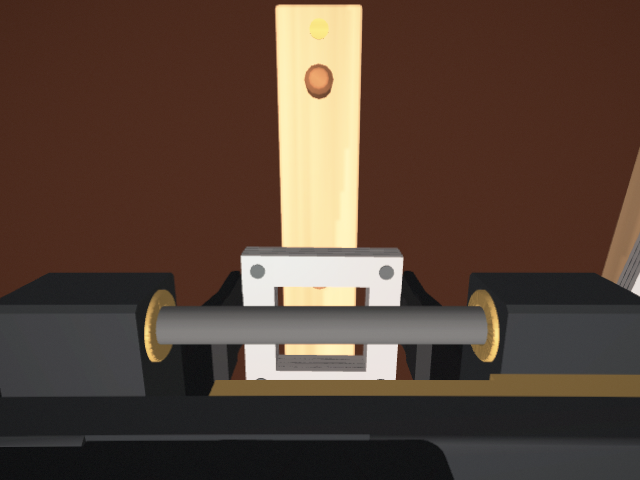

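Wrist view: the +150 peg's top is at (319,79), and the held frame spans x 244–402 with its far top edge at row ~257. The 50 peg shows through its window at (319,287). Converting those pixels to positions.

```bash
python3 - <<'E'
from h import *
o=env.get_obs();zt=o["tool_pos"][2]+.0207
print("peg150 top",toplane("wrist",[[319,79],[278,7],[361,7]],.06,o)[0].round(4), toplane("wrist",[[277,7],[361,7]],.026,o).round(4))
print("frame far edge/win",toplane("wrist",[[244,257],[402,257],[277,287],[366,287],[277,354],[366,354]],zt,o).round(4))
E
python3 go.py .448 .076 .02 93.4
```

```text
peg150 top [0.4405 0.1664 0.06  ] [[0.4163 0.2037 0.026 ]
 [0.4599 0.2063 0.026 ]]
frame far edge/win [[0.4171 0.0968 0.1174]
 [0.4753 0.1003 0.1174]
 [0.4296 0.0857 0.1174]
 [0.4631 0.0877 0.1174]
 [0.4305 0.0574 0.1174]
 [0.4655 0.0595 0.1174]]
units [0.02 0.03 1.92] turn -0.01 | at [0.4468 0.075  0.0967] [179.9   0.   93.3]
```

Request:
drive_tool:
  moves: [-0.05,-0.03,0.5,0,50,-0.05,-0.03,1,0,50,-0.05,-0.03,1.5,0,50,-0.05,-0.03,1.85,0,50,-0.05,-0.03,1.93,0,50]

```text
time_s: 5.45
tool_pos: [0.4447, 0.0728, 0.0185]
tool_rot: [-179.9, 0.1, 93.3]
force: [0.1, -0.3, -2.5]
grip_width: 0.0599
grasp_force: 35.0
```

Request:
drive_tool:
  moves: [0,0,0.03,0,50,0,0,0.05,0,50]

```text
time_s: 5.7
tool_pos: [0.4455, 0.0737, 0.0179]
tool_rot: [179.9, -0.0, 93.4]
force: [0.0, 0.1, -3.7]
grip_width: 0.0597
grasp_force: 35.0
```

Request:
drive_tool:
  moves: [0,0,0,0,87,0,0,0,0,87,0,0,-0.8,0,87,0,0,-1.8,0,87,0,0,-2.6,0,87]

```text
time_s: 6.32
tool_pos: [0.4455, 0.0737, 0.1234]
tool_rot: [179.9, -0.1, 93.4]
force: [0.5, 0.2, -0.3]
grip_width: 0.0868
grasp_force: 0.0
```

```bash
python3 - <<'E'
from h import *
o=dict(tool_pos=np.array([.6536,-.0349,.1497]),tool_rot=np.array([-179.98,.22,84.58]))
q=toplane("wrist",[[278,14],[369,22],[359,123],[268,115]],.038,o);print(q.round(4),q.mean(0))
E
python3 go.py .6595 .070 .115 80.2
```

```text
[[0.6399 0.1038 0.038 ]
 [0.6951 0.0941 0.038 ]
 [0.685  0.0351 0.038 ]
 [0.6262 0.0457 0.038 ]] [0.6615644 0.0696733 0.038    ]
units [-0.41  5.34  0.22] turn 1.32 | at [0.4455 0.0737 0.1234] [ 1.799e+02 -1.000e-01  9.340e+01]
```

Request:
drive_tool:
  moves: [-0.1,1.3,0.1,0.4,87,-0.2,2.7,0.2,0.9,87,-0.3,4,0.22,1.32,87,-0.38,5,0.22,1.32,87,-0.41,5.36,0.22,1.32,87]

```text
time_s: 6.95
tool_pos: [0.662, 0.0696, 0.1123]
tool_rot: [179.9, 0.1, 80.2]
force: [-0.1, -1.0, 0.3]
grip_width: 0.0871
grasp_force: 0.0
```

Request:
drive_tool:
  moves: [0,0,0,0,87,0,0,0,0,87]

```text
time_s: 7.2
tool_pos: [0.6591, 0.0699, 0.1126]
tool_rot: [-180.0, -0.0, 80.2]
force: [-0.8, 0.6, -0.3]
grip_width: 0.0868
grasp_force: 0.0
```

```bash
python3 w.py w3;python3 go.py .6605 .070 .016 80.2
```

```text
[0.6591 0.0699 0.1126] [-1.7997e+02 -2.0000e-02  8.0180e+01]
frame px [321. 332.] [ 88 320] [554 343] ctr [649.2  12.8] [ 16.6 302.4] 80.3
frame px [324. 235.] [273 172] [374 291] ctr [661.8  77.2] [74.8 60.6] 80.3
frame px [508.  79.] [487   0] [528 162] ctr [776.6 144.7] [12.2 87. ] 4.4
frame px [296.  74.] [233   0] [356 155] ctr [662.5 167.8] [80.7 60.5] 85.1
units [0.   0.04 2.42] turn -0.0 | at [0.659  0.07   0.1128] [-180.    -0.    80.2]
```

View pics/w3.png

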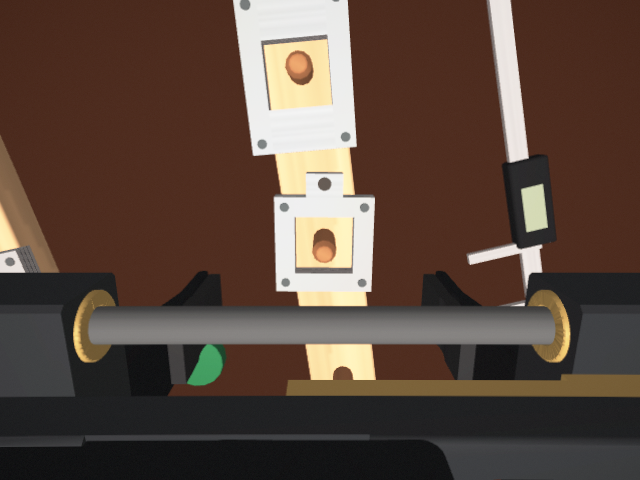

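Wrist view: tabbed frame body at (324,243) with its tab at (324,184) towards +y, long frame at (296,74). The grip centre is (0.6606, 0.0703), so I can descend.

Request:
drive_tool:
  moves: [0,0.04,0.8,0,87,0,0.04,1.6,0,87,0,0.04,2.2,0,87,0,0.04,2.4,0,87,0,0.04,2.4,0,87]

```text
time_s: 7.88
tool_pos: [0.6611, 0.0697, 0.0169]
tool_rot: [-180.0, -0.0, 80.2]
force: [0.4, 0.3, -0.1]
grip_width: 0.0871
grasp_force: 0.0
```

Request:
drive_tool:
  moves: [0,0,0,0,50,0,0,0,0,50,0,0,0,0,50,0,0,0,0,50]

```text
time_s: 8.38
tool_pos: [0.6615, 0.0696, 0.017]
tool_rot: [180.0, -0.0, 80.2]
force: [-1.7, 0.0, 2.1]
grip_width: 0.0596
grasp_force: 35.0
```

Request:
drive_tool:
  moves: [0,0,-0.3,0,50,0,0,-0.8,0,50,0,0,-1.4,0,50,0,0,-2,0,50,0,0,-2,0,50]

```text
time_s: 9.0
tool_pos: [0.6636, 0.0695, 0.1001]
tool_rot: [179.7, -0.1, 80.2]
force: [0.0, -0.3, -1.9]
grip_width: 0.0595
grasp_force: 35.0
```

```bash
python3 go.py .452 -.032 .097 93.4
```

```text
units [-3.4  -4.78  0.04] turn -1.32 | at [0.6636 0.0695 0.1001] [ 1.797e+02 -1.000e-01  8.020e+01]
```

Request:
drive_tool:
  moves: [-0.5,-0.7,0,-0.3,50,-1.3,-1.8,0,-0.6,50,-2.1,-2.9,0,-0.9,50,-2.9,-4,0,-1.32,50,-3.42,-4.78,0,-1.32,50]

```text
time_s: 9.62
tool_pos: [0.4467, -0.0338, 0.0956]
tool_rot: [-179.9, -0.0, 93.3]
force: [0.8, -0.0, -2.1]
grip_width: 0.0595
grasp_force: 35.0
```

Request:
drive_tool:
  moves: [0,0,0,0,50,0,0,0,0,50]

```text
time_s: 9.88
tool_pos: [0.4502, -0.0323, 0.0967]
tool_rot: [179.9, -0.0, 93.4]
force: [-1.0, 0.8, -1.8]
grip_width: 0.0596
grasp_force: 35.0
```

```bash
python3 t.py w4;python3 go.py .4522 -.0332 .018 93.4
```

```text
[ 0.4502 -0.0323  0.0967] [179.9  -0.   93.4]
units [-0.03  0.04  1.97] turn -0.0 | at [ 0.4505 -0.0322  0.0967] [179.9   0.   93.4]
```

View pics/w4.png

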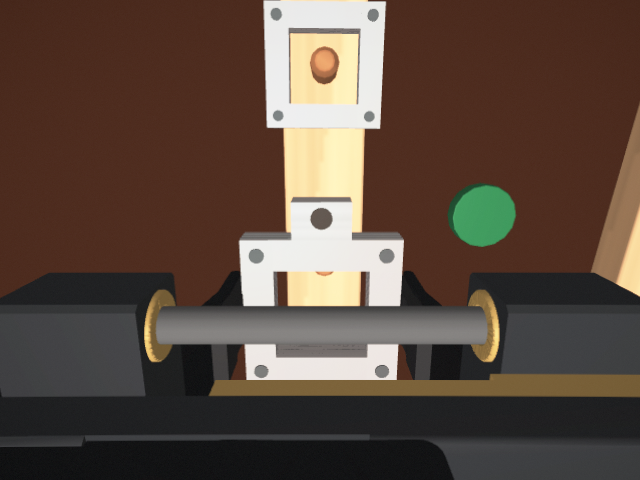

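Wrist view: the square sits on the +50 peg, peg at (324,63) inside its window. The tabbed frame is held over the -50 peg, whose top shows at (324,270). Lowering it.

Request:
drive_tool:
  moves: [-0.03,0.03,0.5,0,50,-0.03,0.03,1,0,50,-0.03,0.03,1.5,0,50,-0.03,0.03,1.85,0,50,-0.03,0.03,1.93,0,50]

```text
time_s: 10.55
tool_pos: [0.4507, -0.0337, 0.0184]
tool_rot: [-179.9, 0.1, 93.4]
force: [0.3, -1.2, -2.3]
grip_width: 0.0597
grasp_force: 35.0
```

Request:
drive_tool:
  moves: [0,0,0.04,0,50,0,0,0.06,0,50]

```text
time_s: 10.8
tool_pos: [0.4516, -0.0337, 0.0175]
tool_rot: [179.9, -0.0, 93.4]
force: [0.1, -0.1, -2.5]
grip_width: 0.0596
grasp_force: 35.0
```

Request:
drive_tool:
  moves: [0,0,0,0,87,0,0,0,0,87,0,0,-0.8,0,87,0,0,-1.8,0,87,0,0,-2.6,0,87]

```text
time_s: 11.42
tool_pos: [0.4515, -0.0338, 0.1229]
tool_rot: [179.9, -0.0, 93.4]
force: [0.5, 0.0, 0.3]
grip_width: 0.0865
grasp_force: 0.0
```

```bash
python3 go.py .6625 .169 .115 85.1
```

```text
units [4.75 5.56 0.21] turn 0.83 | at [ 0.4515 -0.0338  0.1229] [179.9  -0.   93.4]
```

Request:
drive_tool:
  moves: [0.7,0.8,0.1,0.3,87,1.7,2,0.2,0.6,87,2.7,3.15,0.2,0.83,87,3.7,4.3,0.2,0.83,87,4.5,5.25,0.2,0.83,87]

```text
time_s: 12.05
tool_pos: [0.6515, 0.161, 0.113]
tool_rot: [180.0, -0.0, 85.2]
force: [1.4, -0.6, 0.1]
grip_width: 0.087
grasp_force: 0.0
```

Request:
drive_tool:
  moves: [0.27,0.27,0,0,87,0.27,0.27,0,0,87,0.27,0.27,0,0,87]

```text
time_s: 12.42
tool_pos: [0.6612, 0.1669, 0.1131]
tool_rot: [-180.0, 0.0, 85.0]
force: [0.1, -0.1, -0.1]
grip_width: 0.0868
grasp_force: 0.0
```

```bash
python3 w.py w5;python3 go.py .6625 .169 .016 85.1
```

```text
[0.6612 0.1669 0.1131] [-1.7998e+02  3.0000e-02  8.5010e+01]
frame px [321. 331.] [ 88 319] [554 343] ctr [656.2 109.1] [ 17.4 303. ] 85.1
frame px [510. 239.] [496 172] [522 305] ctr [776.2 158.9] [12.3 85.7] 4.3
frame px [323. 236.] [272 170] [374 304] ctr [662.8 170.3] [85.  60.5] 85.1
units [0.06 0.03 2.43] turn -0.01 | at [0.6612 0.1667 0.1133] [-180.    0.   85.]
```

Long frame found at (0.6628, 0.1703), 85 × 60.5 mm, so the sizes agree.

Request:
drive_tool:
  moves: [0.09,0.04,0.8,0,87,0.09,0.04,1.6,0,87,0.09,0.04,2.2,0,87,0.09,0.04,2.41,0,87,0.09,0.04,2.41,0,87]

```text
time_s: 13.1
tool_pos: [0.6634, 0.1711, 0.0169]
tool_rot: [-180.0, -0.0, 85.0]
force: [-0.2, -0.4, 0.7]
grip_width: 0.0872
grasp_force: 0.0
```

Request:
drive_tool:
  moves: [0,0,0,0,50,0,0,0,0,50,0,0,0,0,50,0,0,0,0,50]
  squeeze: 40

```text
time_s: 13.6
tool_pos: [0.6636, 0.1717, 0.017]
tool_rot: [180.0, -0.0, 85.1]
force: [-1.4, -0.5, 2.1]
grip_width: 0.0597
grasp_force: 40.0
```

Request:
drive_tool:
  moves: [0,0,-0.3,0,50,0,0,-0.8,0,50,0,0,-1.4,0,50,0,0,-2,0,50,0,0,-2,0,50]

```text
time_s: 14.22
tool_pos: [0.6657, 0.1718, 0.1001]
tool_rot: [179.7, -0.1, 85.1]
force: [0.3, -0.6, -4.4]
grip_width: 0.0598
grasp_force: 40.0
```

```bash
python3 go.py .4582 -.1325 .097 93.4
```

```text
units [-8.03 -4.51  0.03] turn -0.83 | at [0.6657 0.1718 0.1001] [ 1.797e+02 -1.000e-01  8.510e+01]
```

Request:
drive_tool:
  moves: [-0.6,-0.35,0,0,50,-1.6,-0.9,0,0,50,-2.7,-1.5,0,0,50,-3.8,-2.1,0,0,50,-4.8,-2.7,0,0,50]

```text
time_s: 14.85
tool_pos: [0.5379, -0.0123, 0.096]
tool_rot: [-180.0, 0.0, 85.0]
force: [0.1, -0.3, -3.1]
grip_width: 0.0595
grasp_force: 40.0
```

Request:
drive_tool:
  moves: [-1.1,-0.6,0,-0.3,50,-2.1,-1.2,0,-0.6,50,-2.9,-1.6,0,-0.83,50,-3.22,-1.8,0,-0.83,50,-3.22,-1.8,0,-0.83,50]

```text
time_s: 15.48
tool_pos: [0.4563, -0.1327, 0.0964]
tool_rot: [180.0, -0.1, 93.2]
force: [0.6, 0.3, -4.6]
grip_width: 0.0595
grasp_force: 40.0
```

Request:
drive_tool:
  moves: [0,0,0,0,50,0,0,0,0,50]

```text
time_s: 15.72
tool_pos: [0.4575, -0.1313, 0.0965]
tool_rot: [180.0, 0.0, 93.5]
force: [-0.0, 0.3, -5.2]
grip_width: 0.0598
grasp_force: 40.0
```

```bash
python3 t.py w6;python3 go.py .4582 -.132 .018 93.4
```

```text
[ 0.4575 -0.1313  0.0965] [180.    0.   93.5]
units [-0.01  0.02  1.96] turn 0.01 | at [ 0.4573 -0.1315  0.0965] [-180.     0.    93.5]
```

View pics/w6.png

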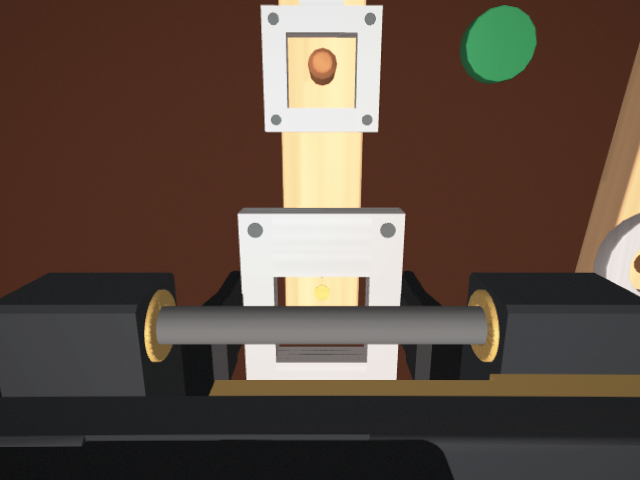

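```bash
python3 - <<'E'
from h import *
o=env.get_obs();p=np.load("pics/last.npz")["p"]
print("dot",toplane("wrist",[[322,292]],.026,o).round(4),"frame ahead peg",toplane("wrist",[[322,63]],.06,o).round(4))
print(p[3,[270,290,300,322,345,355]].tolist(),p[240,[255,322]].tolist())
t,_=env.read_camera("top");cv2.imwrite("pics/top1.png",t[:,:,::-1])
E
```

```text
dot [[ 0.4595 -0.1602  0.026 ]] frame ahead peg [[ 0.4516 -0.0333  0.06  ]]
[[76, 43, 31], [250, 221, 162], [231, 231, 230], [232, 232, 231], [254, 237, 181], [254, 234, 176]] [[239, 239, 238], [238, 238, 234]]
```

View pics/top1.png

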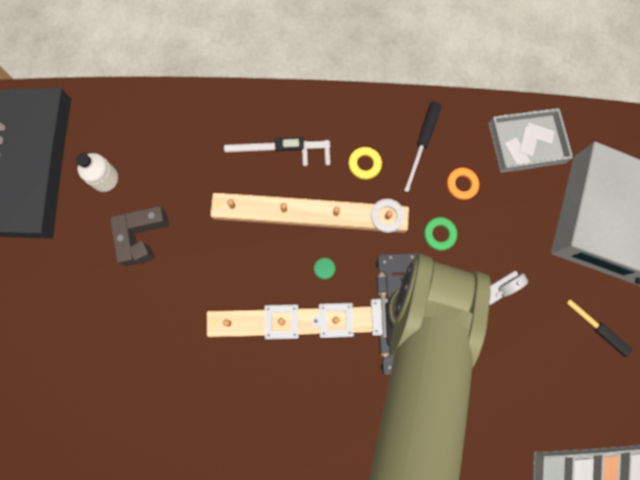

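The top view shows the square (281,322) and tabbed (336,321) frames seated, and the long frame held at the right-hand end peg. The gauge at (507,288) is clear of the hand. Lowering the long frame.

Request:
drive_tool:
  moves: [-0.02,0.02,0.5,0,50,-0.02,0.02,1,0,50,-0.02,0.02,1.5,0,50,-0.02,0.02,1.85,0,50,-0.02,0.02,1.93,0,50]

```text
time_s: 16.45
tool_pos: [0.4571, -0.1331, 0.0186]
tool_rot: [-179.9, 0.0, 93.4]
force: [0.6, 0.4, -3.9]
grip_width: 0.0598
grasp_force: 40.0
```

Request:
drive_tool:
  moves: [0,0,0.04,0,50,0,0,0.06,0,50]

```text
time_s: 16.7
tool_pos: [0.4582, -0.1334, 0.0175]
tool_rot: [179.9, -0.0, 93.4]
force: [-0.4, -0.6, -3.9]
grip_width: 0.0598
grasp_force: 40.0
```

Request:
drive_tool:
  moves: [0,0,0,0,87,0,0,0,0,87,0,0,-0.8,0,87,0,0,-1.8,0,87,0,0,-2.6,0,87]

```text
time_s: 17.32
tool_pos: [0.4582, -0.1336, 0.123]
tool_rot: [179.9, -0.0, 93.4]
force: [-0.3, 0.6, 0.6]
grip_width: 0.0865
grasp_force: 0.0
```

```bash
python3 go.py .653 -.128 .115 88
```

```text
units [-0.15  4.87  0.21] turn 0.54 | at [ 0.4582 -0.1336  0.123 ] [179.9  -0.   93.4]
```

Request:
drive_tool:
  moves: [0,0.9,0.1,0.3,87,-0.05,2.2,0.2,0.54,87,-0.1,3.5,0.2,0.54,87,-0.15,4.5,0.2,0.54,87,-0.12,4.87,0.2,0.54,87]

```text
time_s: 17.95
tool_pos: [0.6548, -0.1262, 0.1128]
tool_rot: [179.9, 0.1, 88.1]
force: [0.6, 0.0, 0.5]
grip_width: 0.0867
grasp_force: 0.0
```

Request:
drive_tool:
  moves: [0,0,0,0,87,0,0,0,0,87]

```text
time_s: 18.2
tool_pos: [0.6515, -0.1271, 0.1131]
tool_rot: [-180.0, -0.0, 87.9]
force: [-0.3, 0.5, -0.6]
grip_width: 0.087
grasp_force: 0.0
```

```bash
python3 w.py w7;python3 go.py .6535 -.1265 .016 88
```

```text
[ 0.6515 -0.1271  0.1131] [-179.98   -0.     87.94]
frame px [321. 332.] [ 88 321] [554 343] ctr [ 649.4 -185.7] [ 15.9 303. ] 88.0
frame px [ 30. 233.] [  0 198] [ 60 272] ctr [ 471.9 -115.7] [31.6 47.3] 2.9
frame px [325. 243.] [274 193] [376 292] ctr [ 653.8 -126.2] [63.2 62.8] 88.0
frame px [541.  30.] [492   0] [577  49] ctr [769.8  -8.1] [45.2 21.5] 1.9
units [0.02 0.05 2.43] turn -0.01 | at [ 0.6515 -0.1271  0.1133] [-180.    -0.    87.9]
```

View pics/w7.png

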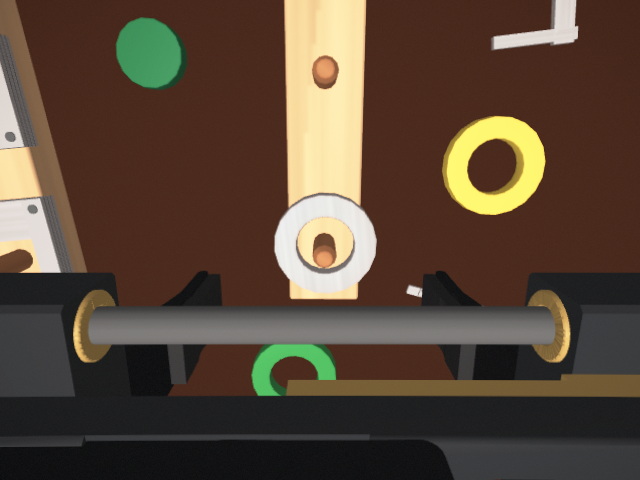

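Wrist view: steel ring at (325,243), yellow ring (494,165), green ring (294,375), screwdriver tip (415,291). The steel ring's centre is (0.6538, -0.1262), 63 mm across.

Request:
drive_tool:
  moves: [0.02,0.06,0.8,0,87,0.02,0.06,1.6,0,87,0.02,0.06,2.2,0,87,0.02,0.06,2.4,0,87,0.02,0.06,2.4,0,87]

```text
time_s: 18.88
tool_pos: [0.6544, -0.126, 0.0173]
tool_rot: [-180.0, -0.0, 88.0]
force: [-0.6, 0.6, 0.3]
grip_width: 0.0875
grasp_force: 0.0
```

Request:
drive_tool:
  moves: [0,0,0,0,50,0,0,0,0,50,0,0,0,0,50,0,0,0,0,50]

```text
time_s: 19.38
tool_pos: [0.6548, -0.126, 0.0176]
tool_rot: [180.0, -0.0, 88.0]
force: [-1.0, -0.8, 3.6]
grip_width: 0.0626
grasp_force: 40.0
```

Request:
drive_tool:
  moves: [0,0,-0.3,0,50,0,0,-0.8,0,50,0,0,-1.4,0,50,0,0,-2,0,50,0,0,-2,0,50]

```text
time_s: 20.0
tool_pos: [0.6567, -0.1266, 0.1003]
tool_rot: [179.7, 0.0, 88.0]
force: [0.9, 0.1, -1.9]
grip_width: 0.0623
grasp_force: 40.0
```

```bash
python3 go.py .4405 .1664 .097 93.4
```

```text
units [ 7.13 -5.66  0.05] turn -0.54 | at [ 0.6567 -0.1266  0.1003] [179.7   0.   88. ]
```

Request:
drive_tool:
  moves: [0.6,-0.45,0,0,50,1.5,-1.2,0,0,50,2.5,-2,0,0,50,3.5,-2.8,0,0,50,4.4,-3.5,0,0,50]

```text
time_s: 20.62
tool_pos: [0.5192, 0.0564, 0.0963]
tool_rot: [-179.9, -0.0, 88.0]
force: [0.3, 0.1, -2.2]
grip_width: 0.0624
grasp_force: 40.0
```

Request:
drive_tool:
  moves: [0.9,-0.7,0,-0.3,50,1.8,-1.4,0,-0.54,50,2.5,-2,0,-0.54,50,2.73,-2.16,0,-0.54,50,2.73,-2.16,0,-0.54,50]

```text
time_s: 21.25
tool_pos: [0.4384, 0.1671, 0.0968]
tool_rot: [180.0, 0.0, 93.4]
force: [-0.0, -0.6, -2.2]
grip_width: 0.0628
grasp_force: 40.0
```

Request:
drive_tool:
  moves: [0,0,0,0,50,0,0,0,0,50]

```text
time_s: 21.5
tool_pos: [0.4393, 0.1658, 0.0969]
tool_rot: [180.0, 0.0, 93.2]
force: [0.1, -0.1, -2.9]
grip_width: 0.0625
grasp_force: 40.0
```

```bash
python3 t.py w8;python3 go.py .4405 .1664 .018 93.4
```

```text
[0.4393 0.1658 0.0969] [180.    0.   93.2]
units [0.01 0.03 1.97] turn -0.01 | at [0.4392 0.166  0.0969] [180.    0.   93.3]
```

View pics/w8.png

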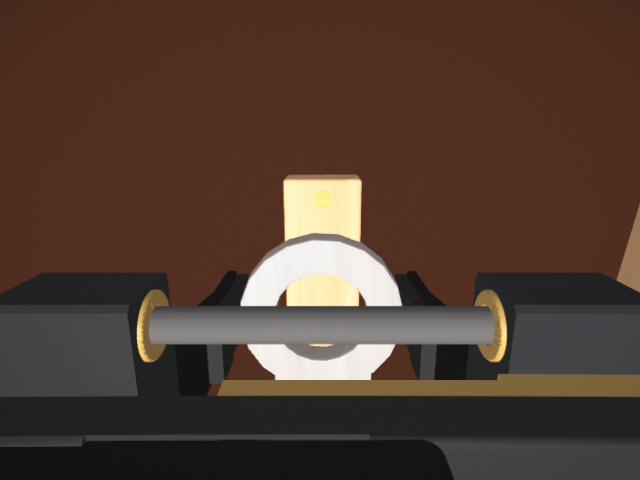

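Wrist view: the ring is held at (322,310), in line with the rail, whose end mark is at (323,200). Lowering it.

Request:
drive_tool:
  moves: [0.01,0.02,0.5,0,50,0.01,0.02,1,0,50,0.01,0.02,1.5,0,50,0.01,0.02,1.85,0,50,0.01,0.02,1.93,0,50]

```text
time_s: 22.18
tool_pos: [0.439, 0.1669, 0.019]
tool_rot: [-179.9, 0.1, 93.3]
force: [0.2, -0.8, -2.8]
grip_width: 0.0626
grasp_force: 40.0
```

Request:
drive_tool:
  moves: [0,0,0.04,0,50,0,0,0.06,0,50]

```text
time_s: 22.42
tool_pos: [0.4399, 0.1678, 0.0179]
tool_rot: [179.9, -0.0, 93.4]
force: [-0.1, 0.1, -2.5]
grip_width: 0.0628
grasp_force: 40.0
```

Request:
drive_tool:
  moves: [0,0,0,0,87,0,0,0,0,87,0,0,-0.8,0,87,0,0,-1.8,0,87,0,0,-3,0,87]

```text
time_s: 23.05
tool_pos: [0.439, 0.1673, 0.1386]
tool_rot: [-180.0, 0.0, 93.4]
force: [0.2, 0.6, 1.1]
grip_width: 0.0868
grasp_force: 0.0
```

Request:
drive_tool:
  moves: [1,0.5,-0.5,0,87,2,1,-1,0,87,3.5,1.5,-1.5,0,87,4.5,2,-1.5,0,87,5,2,-1.5,0,87]

```text
time_s: 23.68
tool_pos: [0.5076, 0.3748, 0.1973]
tool_rot: [179.9, -0.0, 93.5]
force: [-1.0, -0.1, 0.0]
grip_width: 0.0872
grasp_force: 0.0
```

```bash
python3 - <<'E'
from h import *
t,d=env.read_camera("top");cv2.imwrite("pics/top2.png",t[:,:,::-1])
c=t[175:345,195:540];cv2.imwrite("pics/top2c.png",cv2.resize(c[:,:,::-1],None,fx=2.3,fy=2.3,interpolation=cv2.INTER_CUBIC))
h=cv2.cvtColor(t,cv2.COLOR_RGB2HSV).astype(int)
m=np.zeros(t.shape[:2],np.uint8);m[295:350,200:415]=1;m&=((h[...,1]<50)&(h[...,2]>110)).astype(np.uint8)
for c in blobs(cv2.morphologyEx(m,cv2.MORPH_OPEN,np.ones((2,2))),200):
    w=toplane("top",c[:,0],.038)[:,:2].astype(np.float32)*1000;r=cv2.minAreaRect(w);print(np.round(r[0],1),np.round(r[1],1))
# height at frames from depth
m_=env.camera_model("top");R,cc=pose("top",m_)
E
```

```text
[437.4 163.6] [64.5 63.2]
[444.4  65.7] [64.4 62.9]
[449.8 -29.1] [62.8 75.7]
[ 456.6 -137.4] [64.3 87.5]
```

View pics/top2c.png

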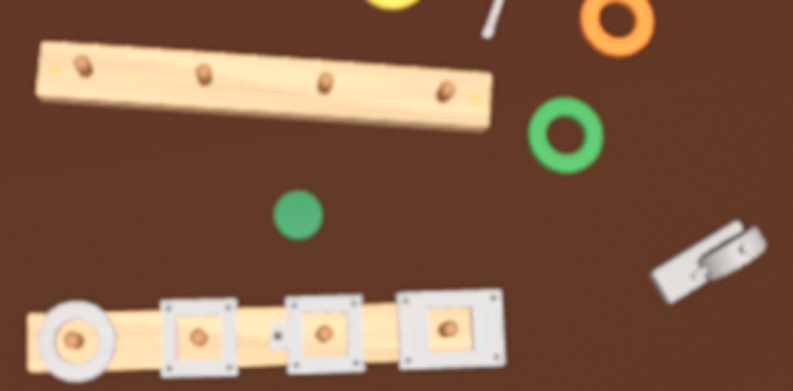

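The top view shows the new row as round, square, tabbed, long from the left. Every peg is centred in its window, and the gauge stands where it was, at (705,260) in the crop. Handing the job in.

```bash
python3 -c "
from cell import env
print(env.sign_off())"
```

```text
the job is handed in; nothing more can be done
None
```

All four frames are on the formerly empty rail in reverse order (round, square, tabbed, long from the left), each lowered onto its peg; the gauge was not touched, and I handed the job in after about 24 s of robot time, but sign-off returned no verdict.

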